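# Square a board up in the hinged drilling jig

### The arm

A 6-joint arm with a two-finger parallel gripper is mounted at the origin on a cart in front of the work surface, level with it; the furniture and walls round the work are solid. World frame = base frame: x ahead of the robot, y to its left, z up, the work surface at z = 0. Lengths are in m, angles in rad, forces in N, time in s.
With the tool pointing down it reaches from about 0.3 to 0.875 m from the base axis. Payload 6.4 kg.
Tool frame: the origin (TCP) lies midway between the tips of the shut fingers; the grasp point (between the pads) lies 19 mm behind it; z points along the fingers, y is the line along which they close (so a half turn about z gives the same grasp; the last joint's range is limited). The gripper opens to 88 mm and grips with 3 to 60 N. Pads are 18 mm wide; open, the fingers measure 123 mm over their backs; the gripper's body (75 mm by 187 mm) begins 45 mm behind the grasp point.
Start: joints at [1.028, 0.181, 1.607, -0, 1.354, -0.206], TCP at [0.19, 0.543, 0.239] pointing down, gripper open.
Joint ranges: [-2.99, 2.99], [-0.89, 2.07], [0.3, 2.58], [-1.14, 4.28], [0, 2.63], [-3.12, 3.12]. Speed limits (rad/s): [2.57, 2.57, 3.01, 3.14, 3.14, 3.14].

### API

Orientations are given as a rotation vector (axis times angle).
In Python, from rig import robot, gripper_open, grab, readout, cams gives the robot as it stands. Calls block until the motion is done:
- robot.move_pose(position, orientation): joint-space move of the TCP to a pose.
- robot.movel(position, v=0.15, frame=None): straight line of the TCP; frame=None keeps the orientation; v is the mean speed in m/s.
- robot.goto_joints(angles): joint-space move.
- gripper_open() and grab(effort=None): open the fingers fully, or close them until they stop; effort is the grip in N (None keeps the last).
- robot.dwell(seconds).
- robot.solve_ik(position, orientation): joint angles nearest the present ones, or None.
- readout.get_state(): the state.
- cams.capture(name): name is "side" or "top"; returns the picture (480x640x3 uint8, red, green, blue); there is no depth.
- cams.calibration(name): a dict with "fovy" (degrees; the focal length in pixels is half the picture's height over the tangent of half this angle, whatever the lens; pixels are square), "cx", "cy" (the principal point, pixels), "R" (3x3) and "t" (3): a world point X has camera coordinates R X + t. Camera axes: x right, y down, z forward; pixel columns grow to the right and rows downward; lengths in m; the calibration is good to about 2 mm. A picture is of the moment at which its call begins. calibration takes no time and is no camera call.
A pose or a line that the arm cannot do raises robot.Unreachable and nothing moves.
- robot.hand_in(): hands the job in; it is judged then, once.
The state is a dict: "t": time; "joints": joint angles; "joint_vel": joint speeds; "effort": joint torques, N m; "tool_pos": TCP position; "tool_rot": TCP orientation; "force": force on the tool from outside, world axes, zero at the start; "ft_torque": the same for the moment, N m; "finger_gap": opening from 0.0 (shut) to 1.0 (fully open); "grip_force": force on a finger pad.
Only numpy, scipy, OpenCV 4.12 (cv2) and the standard library are available. Lean on these libraries where they do the work, as an engineer would, in place of code of your own. Each camera call takes 0.05 s, during which the arm holds its last target. There are 200 camera calls.

### The job

Get the loose pine board in the drilling jig ready to be drilled. Swing the jig's hinged drill plate up and back past its balance point so that it stands open by itself, then take the long screwdriver and, with its shaft or tip and never with the fingers, nudge the board until its far and left edges lie flat against the two steel-faced walls of the far left corner. Lay the screwdriver back down on the bench, leave the plate standing open, and do not disturb the other things lying about.

Things in the scene. Friction and masses are not known exactly. Their poses are not given: they have to be found in the camera images.
- jig: drilling jig of plywood and timber, screwed to the bench: base 215 x 272 mm, 18 mm thick, with a pocket inside four upright walls. Origin: centre of the base's underside, on the bench. Its x points from the operator's side to the hinge side (away from the robot, give or take 12 degrees), y to its left, z up. Timber lid rests behind the far wall reach x = 145 mm, z = 100 mm
- jig_floor (a point): centre of the pocket's floor, 18 mm above the jig's origin; axes as the jig's. The pocket is 160 mm (x) by 210 mm (y) inside; wall tops are 45 mm above the floor (63 mm above the bench), walls 15 to 17 mm thick. The inner faces of the far wall (x = +80 mm) and left wall (y = +105 mm) are steel strips, the two locating faces
- jig_corner (a point): the far left inner corner of the pocket, at floor level, where the planes of the two steel faces meet: (80, 105, 18) mm from the jig's origin; axes as the jig's
- jig_pin (a point): middle of the leaf's hinge pin, (101, 0, 63) mm from the jig's origin; the pin runs along the jig's y
- leaf (a joint): hinge of the leaf (drill plate): plywood 194 x 238 x 14 mm, 0.38 kg, three steel bushes; shut, it lies flat on the walls. 0 = shut, grows as it swings up and away from the operator, 1.95 rad = leaning back on its rests (stop). Let go below about 1.4 rad it falls shut, above about 1.7 rad it falls open; slight friction
- leaf_tongue (a point): pinch point on the leaf's handle, a plywood tongue 34 mm wide (y) and 14 mm thick that sticks out 54 mm from the middle of the leaf's near edge. The point is at mid width and thickness, 26 mm from the tongue's end, 228 mm from the pin; shut, 71 mm above the bench with free space under it. Axes turn with the leaf: x along the tongue to the hinge, y along the pin
- board: loose pine board, 90 mm (its x) by 140 mm (its y), 20 mm thick, about 0.12 kg (slides at 1 to 2 N), lying on the pocket's floor, slightly askew and 5 to 35 mm away from the two steel faces. Origin: centre of its underside; x and y roughly as the jig's. Home, its centre is 45 mm from the far face and 70 mm from the left face
- board_far_left (a point): the board's lower corner that belongs in the jig's far left corner, (45, 70, 0) mm from its origin
- board_far_right (a point): the board's lower far right corner, (45, -70, 0) mm from its origin
- board_near_left (a point): the board's lower near left corner, (-45, 70, 0) mm from its origin
- screwdriver: long screwdriver, blue handle, 240 mm, 0.11 kg, on the bench right of the jig, tip pointing away from the robot (give or take 20 degrees). Origin: on the bench under its middle; its own -y points along the shaft to the tip. Handle (y = +12 to +120 mm) acts as a 30 x 30 mm square bar, the shaft as an 8 mm rod from there to y = -122 mm. The axis is 15 mm above the bench; it rests on its handle
- screwdriver_grip (a point): a good place to grip: on the handle's axis, at y = +40 mm, 160 mm from the tip
- screwdriver_tip (a point): tip of the screwdriver, on its axis, y = -120 mm
- pencil: bystander: red pencil, 142 mm, flat on the bench in front of the jig's left end; origin at its middle
- tape_rule: bystander: black tape measure, 92 x 35 x 61 mm, left of the jig; origin under its middle
- glue: bystander: white glue bottle, 48 mm across, 165 mm tall, left of the jig's far end; origin under its middle
- tape_roll: bystander: roll of masking tape, 104 mm across, 25 mm high, behind the jig on the right; origin under its middle
- cup: bystander: striped mug, 101 mm tall, far out on the left; origin under its middle

How it is judged:
By the outcome, as a careful person would: the job done as asked, in the order asked, and still so for the second after the job is handed in, with the robot touching nothing.
It also fails if it takes over 72 s, if anything falls off the work surface, if the arm or the gripper's body presses on something with over 40 N, if the wrist force passes 120 N, or if a joint passes its speed limit or range.

## Working session

There is one attempt and no reset: what is moved stays moved. The work goes in short steps, each a Python script; the robot and the scene stay as the last script left them, time stands still between calls to the robot, and variables do not carry over. Pictures are saved under pics/ and viewed, at most 10 in all, crops included, and the job is handed in when it is done.

```bash
mkdir -p pics; ls; python3 - <<'E'
from rig import cams,readout
import cv2
for n in("top","side"):
    cv2.imwrite(f"pics/{n}0.png",cams.capture(n)[:,:,::-1]); c=cams.calibration(n); print(n,c)
print(readout.get_state())
E
```

```text
pics
top {'fovy': 48.68098292609866, 'cx': 325.0581480833993, 'cy': 237.36836835613101, 'R': array([[ 0.00365411, -0.99994789, -0.00953245],
       [-0.99470473, -0.00265553, -0.10273972],
       [ 0.10270905,  0.00985739, -0.9946626 ]]), 't': array([0.04767032, 0.60777623, 1.23925929])}
side {'fovy': 44.74518400445602, 'cx': 321.1213283411704, 'cy': 248.90809123134886, 'R': array([[ 0.86670949, -0.49881093, -0.00151941],
       [-0.32671738, -0.56538117, -0.75736378],
       [ 0.37692229,  0.65691079, -0.65299142]]), 't': array([-0.48864723,  0.29704065,  1.15239557])}
{'t': 0.1, 'joints': array([ 1.02768195e+00,  1.81468393e-01,  1.60792575e+00, -4.97133823e-05,
        1.35380061e+00, -2.06277836e-01]), 'joint_vel': array([-0.00121913, -0.00114508, -0.00338545, -0.00048797,  0.00248847,
        0.00073274]), 'effort': array([ 1.54673910e-05, -4.34823418e+01, -3.42697120e+01,  7.04014767e-02,
        3.40565143e-02, -3.30453906e-05]), 'tool_pos': array([0.1897629 , 0.54225805, 0.23789074]), 'tool_rot': array([-5.26496351e-01, -3.09661110e+00,  2.36947761e-03]), 'force': array([ 0.17234457, -0.55849641,  0.03669044]), 'ft_torque': array([ 0.00754706, -0.00438622,  0.06883948]), 'grip_force': 0.0, 'finger_gap': 1.0038211525387313}
```

View pics/top0.png

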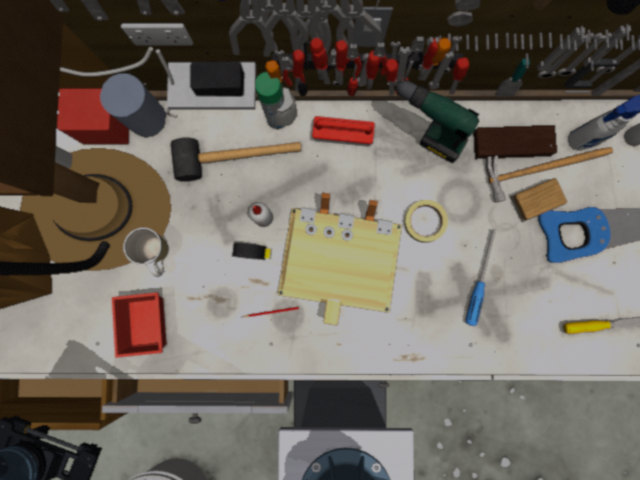

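View pics/side0.png

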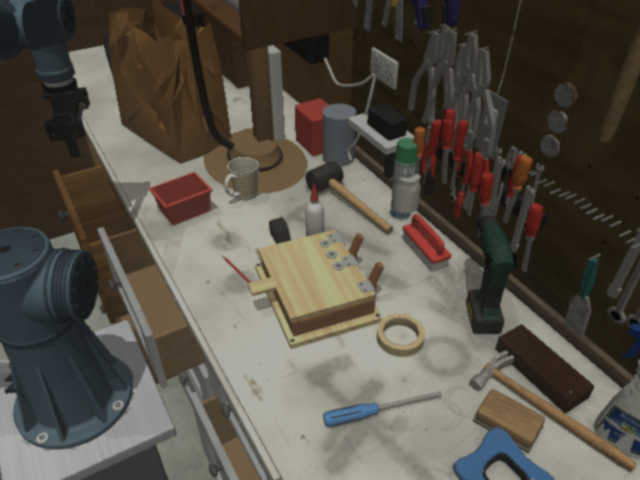

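The top view shows the jig's leaf around (340,260) with its tongue at (332,312). The screwdriver handle is at (476,303) and its tip near (491,232). The side view agrees with this, and the area is otherwise clear.

```bash
cat > h.py <<'E'
import numpy as np, cv2
from rig import robot,gripper_open,grab,readout,cams
from scipy.spatial.transform import Rotation as Ro
def cal(n):
    c=cams.calibration(n); f=240/np.tan(np.radians(c["fovy"])/2); return c,f
def ray(n,uv):
    c,f=cal(n); R=np.array(c["R"]);t=np.array(c["t"])
    d=R.T@np.array([(uv[0]-c["cx"])/f,(uv[1]-c["cy"])/f,1]); return -R.T@t,d
def onz(n,uv,z):
    o,d=ray(n,uv); return o+d*(z-o[2])/d[2]
def proj(n,X):
    c,f=cal(n); p=np.array(c["R"])@np.array(X)+np.array(c["t"]); return np.array([c["cx"]+f*p[0]/p[2],c["cy"]+f*p[1]/p[2]])
def big(m):
    n,l,s,c=cv2.connectedComponentsWithStats(m.astype(np.uint8)); k=1+np.argmax(s[1:,4]); return (l==k).astype(np.uint8),c[k],s[k]
def rotv(zt,yt):
    z=np.array(zt,float);z/=np.linalg.norm(z);y=np.array(yt,float);y-=z*(y@z);y/=np.linalg.norm(y)
    return Ro.from_matrix(np.stack([np.cross(y,z),y,z],1)).as_rotvec()
E
python3 - <<'E'
from h import *
im=cv2.imread("pics/top0.png");hsv=cv2.cvtColor(im,cv2.COLOR_BGR2HSV)
roi=np.zeros((480,640),bool);roi[190:335,270:410]=1
print(hsv[270,340],hsv[312,332],hsv[303,389],hsv[340,340],hsv[302,476])
m,c,s=big((hsv[...,0]>15)&(hsv[...,0]<35)&(hsv[...,1]>70)&(hsv[...,2]>170)&roi)
print("leaf",c,s)
body=cv2.morphologyEx(cv2.morphologyEx(m,cv2.MORPH_CLOSE,np.ones((15,15))),cv2.MORPH_OPEN,np.ones((31,31)))
q=cv2.boxPoints(cv2.minAreaRect(cv2.findContours(body,0,2)[0][0]))
P=[onz("top",p,.078) for p in q];print(q,np.round(P,4),[np.linalg.norm(P[i]-P[i-1]).round(4) for i in range(4)])
ys,xs=np.nonzero((m>0)&(np.arange(480)[:,None]>306)&(np.arange(640)[None]<350));pt=np.stack([xs,ys],1)
print("tongue",cv2.minAreaRect(pt.astype(np.float32)),onz("top",pt.mean(0),.078))
b,c,s=big((hsv[...,0]>95)&(hsv[...,0]<118)&(hsv[...,1]>120)&(np.arange(640)[None]>455)&(np.arange(640)[None]<500)&(np.arange(480)[:,None]>220)&(np.arange(480)[:,None]<340))
r=cv2.minAreaRect(np.argwhere(b)[:,::-1].astype(np.float32));print("handle",c,s,r,onz("top",c,.015))
cs=cv2.resize(im[185:340,265:510],None,fx=3.2,fy=3.2,interpolation=cv2.INTER_CUBIC)
cv2.imwrite("pics/crop0.png",cs)
E
```

```text
[ 26  99 178] [ 29  85 178] [ 29  67 175] [ 10   4 178] [104 169 175]
leaf [342.3254469  266.85015773] [ 283  211  118  114 7608]
[[288. 222.]
 [395. 222.]
 [395. 306.]
 [288. 306.]] [[ 0.6384  0.1351  0.078 ]
 [ 0.639  -0.1124  0.078 ]
 [ 0.4464 -0.1105  0.078 ]
 [ 0.4454  0.133   0.078 ]] [np.float64(0.193), np.float64(0.2475), np.float64(0.1926), np.float64(0.2435)]
tongue ((331.66998291015625, 314.8099670410156), (12.303659439086914, 17.5362491607666), 8.130102157592773) [0.42593689 0.0332463  0.078     ]
handle [475.11409396 303.81431767] [466 282  18  43 447] ((475.2295837402344, 302.9356384277344), (10.978813171386719, 43.40568542480469), 13.392498016357422) [ 0.45068913 -0.3093587   0.015     ]
```

View pics/crop0.png

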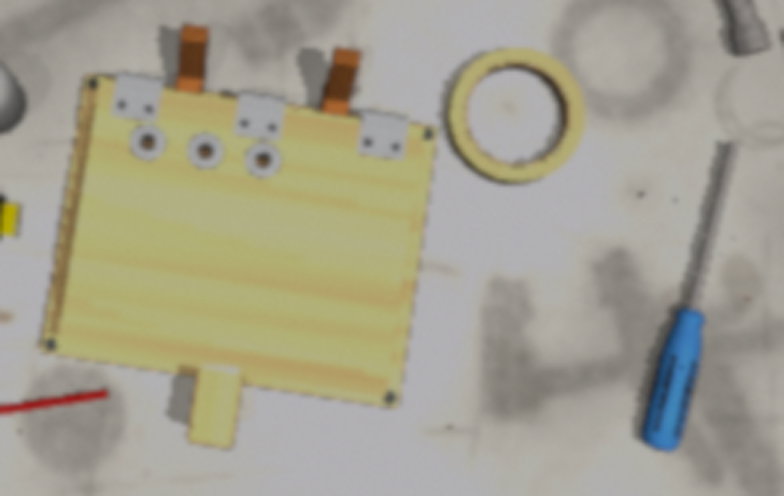

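The crop shows the four base screws at crop (93,83), (428,133), (390,398) and (50,344). The tongue end is at (211,445), the driver tip at (727,143) and the driver butt at (661,448). Next I'll compute the geometry and check that the arm can reach the arc.

```bash
cat > geo.py <<'E'
from h import *
u=lambda p:np.array(p)/3.2+[265,185]-.34
S=np.array([onz("top",u(p),.019) for p in [(93,83),(428,133),(390,398),(50,344)]])
FL,FR,NR,NL=S
ey=(FL-FR)+(NL-NR); ex=(FL-NL)+(FR-NR)
yaw=np.mean([np.arctan2(-ey[0],ey[1])*1.0,np.arctan2(ex[1],ex[0])])
J=S.mean(0)*[1,1,0]
X=np.array([np.cos(yaw),np.sin(yaw),0]);Y=np.array([-np.sin(yaw),np.cos(yaw),0]);Z=np.array([0,0,1.])
jw=lambda a,b,c:J+X*a+Y*b+Z*c
E
python3 - <<'E'
from geo import *
print("yaw",np.degrees(yaw),"J",J,[np.linalg.norm(S[i]-S[i-1]).round(4) for i in range(4)])
T=onz("top",u((211,446)),.075);print("tongue end meas",T,"pred",jw(-153,0,75)if 0 else jw(-.153,0,.075))
for n,p in[("leaf NL",(-.093,.119,.078)),("tongue end",(-.153,0,.078))]: print(n,(proj("top",jw(*p))-[265,185])*3.2, proj("side",jw(*p)))
a=onz("top",u((727,143)),.015);b=onz("top",u((662,446)),.017);print("tip",a,"butt",b,np.linalg.norm(a-b))
P=jw(.101,0,.063)
q=readout.get_state()
for be in(30,45,60):
  for sg in(1,-1):
    r=rotv(X*np.sin(np.radians(be))-Z*np.cos(np.radians(be)),sg*Y)
    out=[]
    for th in np.arange(0,1.9,.3):
      p=P+(-X*np.cos(th)+Z*np.sin(th))*.228+(Z*np.cos(th)+X*np.sin(th))*.008
      tz=X*np.sin(np.radians(be))-Z*np.cos(np.radians(be))
      s=robot.solve_ik(p+tz*.019,r); out.append(None if s is None else np.round(s,2).tolist())
    print(be,sg,[o is not None for o in out],out[0],out[-1])
E
```

```text
yaw -8.645522078295876 J [0.55625192 0.01437134 0.        ] [np.float64(0.1998), np.float64(0.2568), np.float64(0.2012), np.float64(0.2569)]
tongue end meas [0.40501401 0.03583905 0.075     ] pred [0.40499042 0.03737043 0.075     ]
leaf NL [ 55.9596605  335.20606742] [260.38069867 248.01140074]
tongue end [207.75541254 445.18924311] [249.80338734 287.4497366 ]
tip [ 0.6299471  -0.35433454  0.015     ] butt [ 0.40300089 -0.29912656  0.017     ] 0.23357333247176726
30 1 [True, True, True, True, True, True, True] [-0.22, -0.08, 2.44, 0.14, 0.26, -1.77] [-0.19, 0.18, 1.63, 0.02, 0.8, -1.62]
30 -1 [True, True, True, True, True, True, True] [-0.22, -0.08, 2.44, 0.14, 0.26, 1.37] [-0.19, 0.18, 1.63, 0.02, 0.8, 1.52]
45 1 [False, True, True, True, True, True, True] None [-0.19, 0.1, 1.82, 0.07, 0.43, -1.66]
45 -1 [False, True, True, True, True, True, True] None [-0.19, 0.1, 1.82, 0.07, 0.43, 1.48]
60 1 [False, False, False, True, True, True, True] None [-0.2, 0.09, 1.98, 0.95, 0.05, -2.55]
60 -1 [False, False, False, True, True, True, True] None [-0.2, 0.09, 1.98, 0.95, 0.05, 0.6]
```

```bash
python3 - <<'E'
from geo import *
be=np.radians(25);tz=X*np.sin(be)-Z*np.cos(be);r=rotv(tz,-Y);P=jw(.101,0.001,.063)
p=lambda th:P+(-X*np.cos(th)+Z*np.sin(th))*.228+(Z*np.cos(th)+X*np.sin(th))*.008+tz*.019
robot.move_pose(p(0)-tz*.10,r); robot.movel(p(0),v=.15); grab(20)
s=readout.get_state();print(s["t"],s["finger_gap"],s["grip_force"],s["force"],s["tool_pos"]-p(0))
for th in np.linspace(0,1.84,10)[1:]:
    robot.movel(p(th),v=.2); s=readout.get_state();print(round(th,2),round(s["t"],2),s["force"].round(1),round(s["finger_gap"],2))
cv2.imwrite("pics/side1.png",cams.capture("side")[:,:,::-1])
E
```

```text
3.7583 0.37814307186227736 20.000016884878278 [ -6.25266289 -13.51484293   3.80928371] [-1.36184154e-04 -1.28404083e-03 -4.63423325e-05]
0.2 4.14 [ -3.7 -12.6  -1.8] 0.38
0.41 4.53 [ -4.4 -10.    0.5] 0.38
0.61 4.91 [-6.4 -9.2  3.3] 0.38
0.82 5.29 [-4.7 -7.8  5.4] 0.38
1.02 5.67 [-0.7 -7.8  1.2] 0.38
1.23 6.06 [-0.3 -7.2  1.1] 0.39
1.43 6.44 [-0.5 -6.7 -0.3] 0.38
1.64 6.83 [-0.2 -6.9 -1.1] 0.38
1.84 7.21 [-1.2 -6.8 -2.1] 0.38
```

View pics/side1.png

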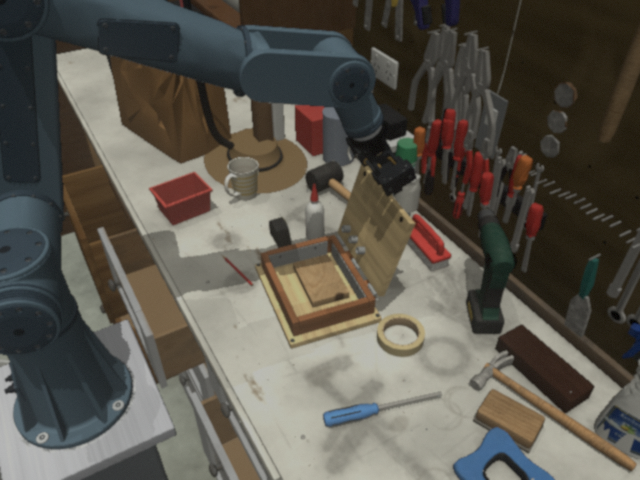

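The side view shows the leaf standing open in the gripper and the board loose in the pocket at about (322,277). I'll release the leaf, back off towards the screwdriver, and look from above.

```bash
python3 - <<'E'
from geo import *
be=np.radians(25);tz=X*np.sin(be)-Z*np.cos(be);P=jw(.101,0.001,.063)
p=lambda th:P+(-X*np.cos(th)+Z*np.sin(th))*.228+(Z*np.cos(th)+X*np.sin(th))*.008+tz*.019
robot.movel(p(1.91),v=.1); gripper_open(); s=readout.get_state(); robot.movel(s["tool_pos"]-tz*.09,v=.2)
a=np.array([ 0.6299,-0.3543,0]);b=np.array([.403,-.2991,0]);sd=(a-b)/np.linalg.norm(a-b);sy=np.cross(Z,sd)
for d in(0,20,30,35,40,45,50):
  t=np.radians(d);z=sd*np.sin(t)-Z*np.cos(t);g=a-sd*.16+Z*.02
  for sg in(1,-1):
    k=[robot.solve_ik(g+z*.019-z*e,rotv(z,sg*sy)) for e in(0,.1)]; print(d,sg,[None if q is None else q.round(2).tolist() for q in k])
z=-Z; robot.move_pose(np.array([.40,-.33,.25]),rotv(z,sy))
cv2.imwrite("pics/top2.png",cams.capture("top")[:,:,::-1]);cv2.imwrite("pics/side2.png",cams.capture("side")[:,:,::-1])
im=cv2.imread("pics/top2.png");cv2.imwrite("pics/crop2.png",cv2.resize(im[180:335,270:420],None,fx=3.8,fy=3.8,interpolation=cv2.INTER_CUBIC))
s=readout.get_state();print(s["t"],s["joints"])
E
```

```text
0 1 [[-0.8, 0.49, 1.75, 0.0, 0.9, -2.13], [-0.8, 0.33, 1.72, 0.0, 1.09, -2.13]]
0 -1 [[-0.8, 0.49, 1.75, -0.0, 0.9, 1.01], [-0.8, 0.33, 1.72, -0.0, 1.09, 1.01]]
20 1 [[-0.91, 0.38, 1.98, 0.42, 0.54, -2.58], [-0.96, 0.12, 2.05, 0.34, 0.74, -2.52]]
20 -1 [[-0.91, 0.38, 1.98, 0.42, 0.54, 0.56], [-0.96, 0.12, 2.05, 0.34, 0.74, 0.62]]
30 1 [[-0.98, 0.36, 2.08, 0.89, 0.45, -3.08], [-1.07, 0.06, 2.19, 0.68, 0.63, -2.9]]
30 -1 [[-0.98, 0.36, 2.08, 0.89, 0.45, 0.06], [-1.07, 0.06, 2.19, 0.68, 0.63, 0.24]]
35 1 [[-1.01, 0.37, 2.13, 1.18, 0.45, 2.9], None]
35 -1 [[-1.01, 0.37, 2.13, 1.18, 0.45, -0.25], [-1.13, 0.06, 2.25, 0.89, 0.61, -0.01]]
40 1 [[-1.05, 0.39, 2.16, 1.45, 0.49, 2.6], [-1.19, 0.06, 2.31, 1.11, 0.63, 2.87]]
40 -1 [[-1.05, 0.39, 2.16, 1.45, 0.49, -0.54], [-1.19, 0.06, 2.31, 1.11, 0.63, -0.27]]
45 1 [[-1.09, 0.42, 2.19, 1.66, 0.56, 2.36], [-1.26, 0.1, 2.36, 1.31, 0.67, 2.62]]
45 -1 [[-1.09, 0.42, 2.19, 1.66, 0.56, -0.78], [-1.26, 0.1, 2.36, 1.31, 0.67, -0.52]]
50 1 [[-1.12, 0.46, 2.22, 1.81, 0.66, 2.18], [-1.33, 0.15, 2.4, 1.48, 0.75, 2.38]]
50 -1 [[-1.12, 0.46, 2.22, 1.81, 0.66, -0.97], [-1.33, 0.15, 2.4, 1.48, 0.75, -0.76]]
12.3333 [-9.18651962e-01  4.37590192e-02  1.73457533e+00  1.54528750e-05
  1.36314793e+00 -2.25093801e+00]
```

View pics/crop2.png

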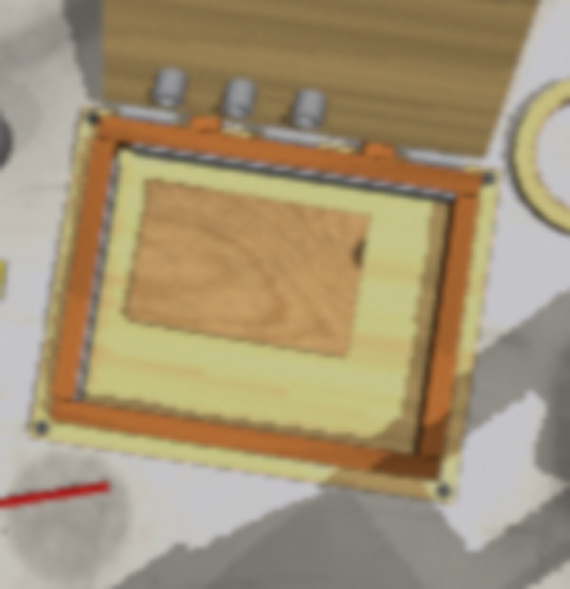

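The leaf stands open. The board's top corners in the crop are FL (145,180), FR (370,213), NR (347,355) and NL (125,318), with gaps at the far and left walls. The near and right sides have room for the tip.

```bash
cat >> geo.py <<'E'
tip0=np.array([.6299,-.3543,0]);but0=np.array([.403,-.2991,0]);sd=(tip0-but0)/np.linalg.norm(tip0-but0);sy=np.cross(Z,sd)
O=np.array([.516,-.326,0]);D=np.radians(45);OFF=.008
# pose of TCP holding the driver so that its tip is at 'tip', heading h (unit, horizontal), pitch a (rad)
def hold(tip,h,a,L=.16):
    s=np.cos(a)*h-np.sin(a)*Z;n=-np.sin(a)*h-np.cos(a)*Z;z=s*np.sin(D)+n*np.cos(D)
    return tip-s*L-n*OFF+z*.019, rotv(z,-np.cross(Z,h))
def hd(deg): t=np.radians(deg); return X*np.cos(t)+Y*np.sin(t)
def tojig(p): d=np.array(p)-J; return np.array([d@X,d@Y,d[2]])
E
python3 - <<'E'
from geo import *
v=lambda p:np.array(p)/3.8+[270,180]-.37
B=[tojig(onz("top",v(p),.038)) for p in[(145,180),(370,213),(347,355),(125,318)]];print(np.round(np.array(B)*1000,1),[np.linalg.norm(B[i]-B[i-1]).round(4) for i in range(4)])
W=[tojig(onz("top",v(p),z)) for p,z in[((120,147),.063),((455,198),.063),((418,453),.018),((80,402),.063)]];print("pocket corners",np.round(np.array(W)*1000,1))
g,r=hold(O+sd*.12+Z*.015,sd,0);print("pick",g,robot.solve_ik(g,r))
for h in(0,20,45,70,90):
  for a in(40,50,60):
    o=[]
    for t in[(-.05,.03,.03),(-.015,.035,.03),(.035,-.06,.03),(.035,-.035,.03)]:
      q=robot.solve_ik(*hold(jw(*t),hd(h),np.radians(a))); o.append(q)
    print(h,a,["-" if q is None else q.round(1).tolist() for q in o][1:3])
E
```

```text
[[ 63.1  87.   38. ]
 [ 64.1 -55.7  38. ]
 [-26.  -54.6  38. ]
 [-24.5  85.7  38. ]] [np.float64(0.0876), np.float64(0.1427), np.float64(0.0901), np.float64(0.1402)]
pocket corners [[  78.2  103.9   63. ]
 [  78.4 -104.6   63. ]
 [ -79.1 -108.7   18. ]
 [ -80.4  103.2   63. ]]
pick [ 0.49018789 -0.31972046  0.00956497] [-1.0810154   0.41097174  2.19089471  1.64725186  0.55766493 -0.76028033]
0 40 [[-0.1, -0.0, 2.1, -0.0, 1.0, 1.6], [-0.3, 0.0, 2.0, 0.0, 1.0, 1.4]]
0 50 [[-0.1, 0.1, 1.9, 0.0, 1.2, 1.6], [-0.3, 0.2, 1.9, -0.0, 1.2, 1.4]]
0 60 [[-0.1, 0.2, 1.7, 0.0, 1.4, 1.6], [-0.3, 0.3, 1.7, -0.0, 1.4, 1.4]]
20 40 [[-0.2, -0.0, 2.1, 0.0, 1.0, 1.1], [-0.4, 0.0, 2.0, 0.1, 1.0, 0.9]]
20 50 [[-0.2, 0.1, 1.9, -0.0, 1.2, 1.2], [-0.4, 0.2, 1.8, -0.0, 1.2, 1.0]]
20 60 [[-0.1, 0.2, 1.7, -0.1, 1.4, 1.3], [-0.3, 0.3, 1.7, -0.1, 1.4, 1.1]]
45 40 [[-0.4, 0.0, 2.1, 0.1, 1.0, 0.5], [-0.5, 0.1, 1.9, 0.1, 1.0, 0.4]]
45 50 [[-0.2, 0.1, 1.9, -0.1, 1.2, 0.7], [-0.4, 0.2, 1.8, -0.1, 1.2, 0.6]]
45 60 [[-0.1, 0.2, 1.7, -0.2, 1.4, 0.9], [-0.3, 0.3, 1.7, -0.2, 1.3, 0.7]]
70 40 [[-0.4, 0.1, 1.9, 0.1, 1.1, 0.1], [-0.5, 0.3, 1.8, 0.1, 1.1, -0.1]]
70 50 [[-0.3, 0.2, 1.9, -0.1, 1.2, 0.3], [-0.4, 0.3, 1.7, -0.1, 1.2, 0.1]]
70 60 [[-0.1, 0.2, 1.8, -0.3, 1.3, 0.5], [-0.3, 0.3, 1.7, -0.3, 1.2, 0.3]]
90 40 [[-0.4, 0.2, 1.8, 0.1, 1.1, -0.3], [-0.5, 0.3, 1.7, 0.1, 1.2, -0.4]]
90 50 [[-0.3, 0.2, 1.8, -0.1, 1.1, -0.1], [-0.4, 0.3, 1.7, -0.1, 1.1, -0.2]]
90 60 [[-0.1, 0.2, 1.8, -0.3, 1.2, 0.1], [-0.3, 0.3, 1.7, -0.3, 1.2, -0.0]]
```

The board is 90 × 140 mm as it should be, about 16 mm off the far face and 18 mm off the left one. Next I'll pick up the screwdriver.

```bash
python3 - <<'E'
from geo import *
g,r=hold(O+sd*.12+Z*.015,sd,0);z=Ro.from_rotvec(r).apply([0,0,1])
robot.move_pose(g-z*.1,r); robot.movel(g,v=.12)
s=readout.get_state();print(s["t"],s["force"],s["tool_pos"]-g)
grab(60); s=readout.get_state();print(s["t"],s["force"],s["finger_gap"],s["grip_force"])
robot.movel(g+Z*.12,v=.15)
t=jw(-.055,.015,.13);robot.move_pose(*hold(t,hd(90),np.radians(50)))
s=readout.get_state();print(s["t"],s["force"],s["finger_gap"],s["grip_force"],proj("top",t),proj("side",t))
for n in("top","side"):cv2.imwrite(f"pics/{n}3.png",cams.capture(n)[:,:,::-1])
a=cv2.imread("pics/top3.png");b=cv2.imread("pics/side3.png")
k=lambda i,c:cv2.resize(i[int(c[1])-75:int(c[1])+75,int(c[0])-65:int(c[0])+65],None,fx=3,fy=3,interpolation=cv2.INTER_CUBIC)
cv2.imwrite("pics/tip3.png",np.hstack([k(a,proj("top",t)),k(b,proj("side",t))]))
E
```

```text
14.8583 [-0.33892527  0.62944752 -0.06111478] [-6.53249206e-05  8.41252738e-05  2.28648648e-04]
15.775 [-0.03409749 -0.15069358 -0.70028641] 0.3361428030655792 59.96186865493655
17.8667 [ 0.64552057 -0.07967538 -0.24246964] 0.004829228829279245 0.0 [329.99178007 279.76156748] [289.01530172 254.67944273]
```

View pics/tip3.png

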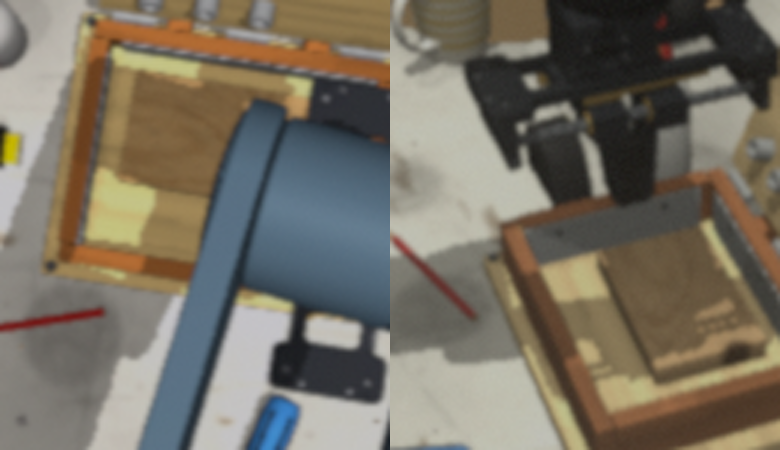

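The gripper is empty: the driver slipped out during the move. Blue shows at about (354,345) in the top view. I'll move the arm aside and look.

```bash
python3 - <<'E'
from geo import *
s=readout.get_state(); robot.movel(s["tool_pos"]+Z*.12,v=.2)
gripper_open(); robot.move_pose(np.array([.2,-.5,.35]),rotv(-Z,-Y)); print(readout.get_state()["t"])
for n in("top","side"):cv2.imwrite(f"pics/{n}4.png",cams.capture(n)[:,:,::-1])
a=cv2.imread("pics/top4.png")[170:400,230:530];b=cv2.imread("pics/side4.png")[160:480,150:500]
cv2.imwrite("pics/see4.png",np.hstack([cv2.resize(a,(400,307)),cv2.resize(b,(336,307))]))
hsv=cv2.cvtColor(cv2.imread("pics/top4.png"),cv2.COLOR_BGR2HSV)
m=(hsv[...,0]>95)&(hsv[...,0]<118)&(hsv[...,1]>120);m[:250]=0;m[:,:300]=0;m[:,520:]=0;m[400:]=0
m,c,st=big(m);print(c,st,cv2.minAreaRect(np.argwhere(m>0)[:,::-1].astype(np.float32)),onz("top",c,.015))
E
```

```text
21.9417
[350.49107143 356.81026786] [339 337  24  43 448] ((350.06036376953125, 358.02587890625), (11.161048889160156, 44.90680694580078), 23.198591232299805) [ 0.32486171 -0.01157224  0.015     ]
```

View pics/see4.png

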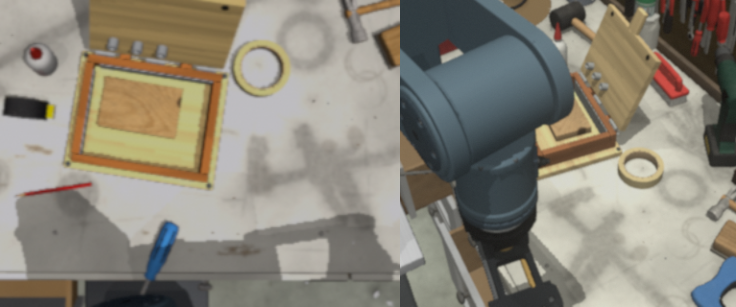

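The driver is lying on the bench at its near edge. The handle centre is at px (350,357) and the tip points back towards the robot. The pencil, tape and the other bystanders haven't moved. I'll regrasp with a more upright tool and carry it on straight, slower lines. First, the reach check.

```bash
cat > geo2.py <<'E'
from geo import *
D=np.radians(20);OFF=.008
c0=np.array([350.3,357.2]);ax=np.array([-.394,.919])
e=onz("top",c0+ax*15,.015)-onz("top",c0-ax*15,.015);hs=e/np.linalg.norm(e)
H=onz("top",c0,.015)*[1,1,0]
GY=.055;L=.12+GY
def hold(tip,h,a,sg=1):
    s=np.cos(a)*h-np.sin(a)*Z;n=-np.sin(a)*h-np.cos(a)*Z;z=s*np.sin(D)+n*np.cos(D)
    return tip-s*L-n*OFF+z*.019, rotv(z,sg*np.cross(Z,h))
tipp=H+hs*(.066+.12)+Z*.015
E
python3 - <<'E'
from geo2 import *
print("H",H,"heading",np.degrees(np.arctan2(hs[1],hs[0])),"edge x",onz("top",(345,377),0))
f=lambda q:None if q is None else q.round(2).tolist()
for sg in(1,-1):
    p,r=hold(tipp,hs,0,sg);print(sg,p,f(robot.solve_ik(p,r)),"up",f(robot.solve_ik(p+Z*.1,r)),f(robot.solve_ik(p+Z*.22,r)))
    for h,t in((90,(-.05,.015,.03)),(90,(-.014,.03,.03)),(45,(-.014,.03,.03)),(45,(.035,-.04,.03)),(0,(.035,-.06,.03)),(0,(.035,-.04,.03))):
        print(h,[f(robot.solve_ik(*hold(jw(*t),hd(h),np.radians(a),sg))) for a in(30,40)])
    print("down",f(robot.solve_ik(*hold(O+sd*.12+Z*.015,sd,0,sg))))
E
```

```text
H [ 0.32395196 -0.0111184   0.        ] heading 156.41683640040452 edge x [0.27562255 0.0010321  0.        ]
1 [ 0.30791504 -0.00411765  0.00514584] [-0.41, 0.25, 2.15, 0.0, 1.08, 1.57] up [-0.41, 0.02, 2.13, 0.0, 1.34, 1.57] [-0.41, -0.18, 2.04, 0.0, 1.64, 1.57]
90 [[-0.36, 0.19, 1.91, -0.2, 1.02, 3.04], [-0.22, 0.18, 1.89, -0.4, 1.08, -3.02]]
90 [[-0.31, 0.26, 1.82, -0.2, 1.04, 3.08], [-0.19, 0.26, 1.79, -0.39, 1.11, -3.0]]
45 [[-0.28, 0.13, 1.98, -0.15, 1.15, -2.41], [-0.17, 0.22, 1.84, -0.26, 1.34, -2.28]]
45 [[-0.4, 0.22, 1.87, -0.16, 1.15, -2.53], [-0.3, 0.3, 1.74, -0.29, 1.33, -2.4]]
0 [[-0.32, 0.16, 1.93, -0.03, 1.21, -1.72], [-0.3, 0.29, 1.76, -0.05, 1.44, -1.7]]
0 [[-0.28, 0.17, 1.93, -0.02, 1.22, -1.69], [-0.26, 0.29, 1.75, -0.04, 1.45, -1.67]]
down [-0.93, 0.35, 2.01, 0.43, 0.54, -2.6]
-1 [ 0.30791504 -0.00411765  0.00514584] [-0.41, 0.25, 2.15, 0.0, 1.08, -1.57] up [-0.41, 0.02, 2.13, 0.0, 1.34, -1.57] [-0.41, -0.18, 2.04, 0.0, 1.64, -1.57]
90 [[-0.36, 0.19, 1.91, -0.2, 1.02, -0.1], [-0.22, 0.18, 1.89, -0.4, 1.08, 0.12]]
90 [[-0.31, 0.26, 1.82, -0.2, 1.04, -0.07], [-0.19, 0.26, 1.79, -0.39, 1.11, 0.14]]
45 [[-0.28, 0.13, 1.98, -0.15, 1.15, 0.73], [-0.17, 0.22, 1.84, -0.26, 1.34, 0.86]]
45 [[-0.4, 0.22, 1.87, -0.16, 1.15, 0.61], [-0.3, 0.3, 1.74, -0.29, 1.33, 0.74]]
0 [[-0.32, 0.16, 1.93, -0.03, 1.21, 1.42], [-0.3, 0.29, 1.76, -0.05, 1.44, 1.44]]
0 [[-0.28, 0.17, 1.93, -0.02, 1.22, 1.46], [-0.26, 0.29, 1.75, -0.04, 1.45, 1.47]]
down [-0.93, 0.35, 2.01, 0.43, 0.54, 0.54]
```

```bash
python3 - <<'E'
from geo2 import *
def st(m):
    s=readout.get_state();print(m,round(s["t"],2),s["force"].round(2),round(s["finger_gap"],3),round(s["grip_force"],1)); return s
p,r=hold(tipp,hs,0,-1)
robot.move_pose(p+Z*.1,r); robot.movel(p,v=.12); st("at"); grab(60); st("grip")
robot.movel(p+Z*.03,v=.05); st("lift"); robot.movel(p+Z*.2,v=.15); s=st("up")
if s["finger_gap"]>.2:
    for h in(120,90):
        q,r=hold(jw(-.05,.015,.13),hd(h),np.radians(35),-1)
        robot.movel(q,v=.12,frame=r); s=st(h)
for n in("top","side"):cv2.imwrite(f"pics/{n}5.png",cams.capture(n)[:,:,::-1])
t=jw(-.05,.015,.13);a=cv2.imread("pics/top5.png");b=cv2.imread("pics/side5.png");print(proj("top",t),proj("side",t))
k=lambda i,c:cv2.resize(i[int(c[1])-75:int(c[1])+75,int(c[0])-65:int(c[0])+65],None,fx=3,fy=3,interpolation=cv2.INTER_CUBIC)
cv2.imwrite("pics/tip5.png",np.hstack([k(a,proj("top",t)),k(b,proj("side",t))]))
E
```

```text
at 25.05 [ 0.06 -0.03  0.9 ] 0.998 0.0
grip 25.97 [-0.07  0.33  0.42] 0.333 60.0
lift 26.72 [ 0.9   0.34 -1.34] 0.337 60.0
up 28.0 [-0.13 -0.51 -0.83] 0.336 60.0
120 30.4 [ 0.07 -0.97 -1.74] 0.332 60.0
90 31.17 [ 0.28  0.37 -1.48] 0.335 60.0
[330.3408687  277.50040902] [291.16615721 254.13265161]
```

View pics/tip5.png

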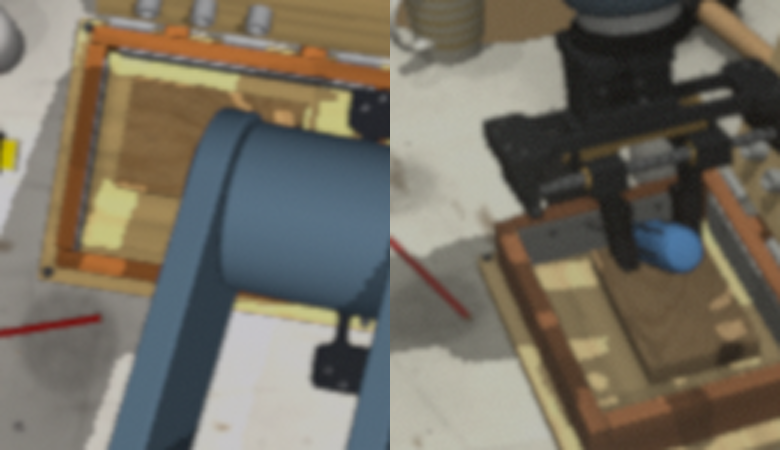

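The driver is held firmly at 60 N. The side view shows the blue butt at about (319,262), with the shaft pointing away from the camera. I'll check that against prediction and push towards the far wall with force feedback.

```bash
cat > push.py <<'E'
from geo2 import *
A=np.radians(35)
def st(m):
    s=readout.get_state();print(m,round(s["t"],2),[round(float(s["force"]@d),1) for d in(X,Y,Z)],round(s["finger_gap"],3)); return s
def go(t,h,v=.12,turn=False):
    p,r=hold(jw(*t),hd(h),A,-1); robot.movel(p,v=v,frame=r)
def push(t,d,h,coarse,maxd,lim=5,step=.0015):
    # t: start (jig), d: 0/1 axis; coarse: go there first, then step until force
    ax=(X,Y)[d]; f0=readout.get_state()["force"]@ax; t=list(t); t[d]=coarse; go(t,h,v=.06); st("coarse")
    while t[d]<maxd:
        t[d]+=step; go(t,h,v=.03); f=readout.get_state()["force"]@ax-f0
        if f<-lim: break
    st(f"end {t[d]:.4f} f {f:.1f}"); return t
E
python3 - <<'E'
from push import *
im=cv2.imread("pics/side5.png");hsv=cv2.cvtColor(im,cv2.COLOR_BGR2HSV)
m=(hsv[...,0]>95)&(hsv[...,0]<118)&(hsv[...,1]>130);m[:230]=0;m[290:]=0;m[:,:280]=0;m[:,345:]=0
m,c,s=big(m);s_=np.cos(A)*hd(90)-np.sin(A)*Z
print("butt blob",c,s,"pred butt",proj("side",jw(-.05,.015,.13)-s_*.24))
go((-.045,.022,.13),90);go((-.045,.022,.030),90);st("down")
t=push((-.045,.022,.030),0,90,-.022,-.006)
t[0]-=.015;go(t,90);t[2]=.09;go(t,90);st("up")
cv2.imwrite("pics/top6.png",cams.capture("top")[:,:,::-1]);cv2.imwrite("pics/side6.png",cams.capture("side")[:,:,::-1])
E
```

```text
butt blob [322.03225806 260.75806452] [315 255  14  13 124] pred butt [323.98917649 263.71577298]
down 32.5 [-0.0, 0.0, -1.9] 0.334
coarse 33.03 [-0.7, 0.2, -1.2] 0.333
end -0.0130 f -6.9 34.53 [-6.9, -2.3, 1.7] 0.338
up 35.46 [-0.1, -0.0, -1.2] 0.335
```

The push stopped at −13 mm against an expected −14 mm, so the board is on the far wall. Next, the left push.

```bash
python3 - <<'E'
from push import *
go((.0,-.03,.13),45,v=.15);go((.040,-.072,.13),0,v=.15);go((.040,-.072,.030),0);st("down")
t=push((.040,-.072,.030),1,0,-.045,-.030)
t[1]-=.012;go(t,0);t[2]=.10;go(t,0);st("up")
# re-seat far
go((-.03,.02,.13),45,v=.15);go((-.035,.042,.10),90,v=.15);go((-.035,.042,.030),90);st("down")
t=push((-.035,.042,.030),0,90,-.0175,-.006)
t[0]-=.015;go(t,90);t[2]=.13;go(t,90);st("up")
cv2.imwrite("pics/side7.png",cams.capture("side")[:,:,::-1])
E
```

```text
down 38.41 [-0.1, -0.5, -1.7] 0.335
coarse 39.01 [-0.6, -0.2, -1.0] 0.335
end -0.0345 f -7.0 40.76 [0.7, -7.6, -0.8] 0.336
up 41.74 [-0.7, -0.6, -0.9] 0.331
down 44.34 [0.1, 0.4, -1.5] 0.333
coarse 44.78 [-2.4, -1.2, 0.2] 0.333
end -0.0145 f -5.4 45.28 [-5.3, -1.2, 0.9] 0.34
up 46.54 [-0.3, 0.5, -1.6] 0.336
```

```bash
python3 - <<'E'
from push import *
go((-.06,-.08,.17),45,v=.2)
p,r=hold(O+sd*.12+Z*.15,sd,0,-1);robot.movel(p,v=.2,frame=r);st("hover")
im=cams.capture("top")[:,:,::-1];cv2.imwrite("pics/top8.png",im);cv2.imwrite("pics/side8.png",cams.capture("side")[:,:,::-1])
for t in[(-.06,-.01,.08)]:pass
cv2.imwrite("pics/crop8.png",cv2.resize(im[195:305,280:400],None,fx=5.4,fy=5.4,interpolation=cv2.INTER_CUBIC))
E
```

```text
hover 48.86 [-0.2, -0.5, -0.6] 0.335
```

View pics/crop8.png

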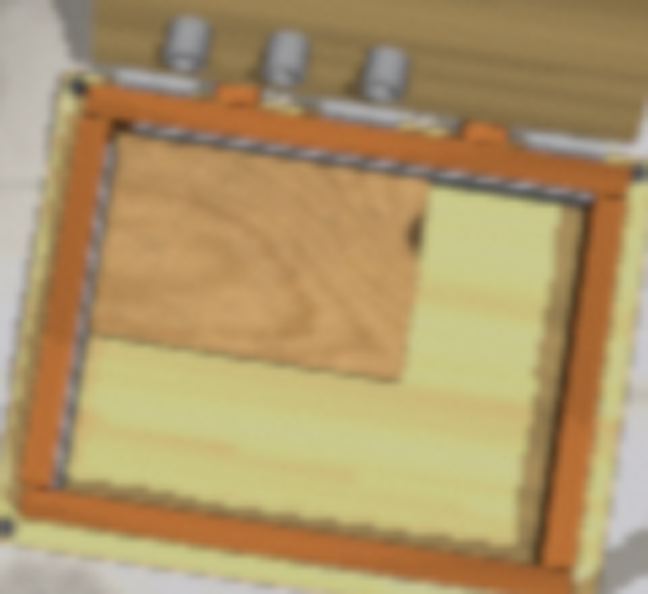

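The board looks seated in the corner, with its corners at crop FL (118,132), NL (93,336) and NR (400,381). I'll confirm with sub-pixel edge fits.

```bash
cat > fit.py <<'E'
from geo import *
def fit(f):
    im=cv2.imread(f).astype(float); lab=im
    g=im
    def edge(p0,p1,z,n=25,span=.010):
        """subpixel edge between jig points p0,p1 at height z: strongest colour step along normal; returns offsets (m)"""
        p0=np.array(p0);p1=np.array(p1);d=(p1-p0)/np.linalg.norm(p1-p0);nn=np.array([-d[1],d[0]]);out=[]
        o=np.arange(-span,span,.0005)
        for s in np.linspace(0,1,n):
            c=p0+(p1-p0)*s; uv=np.array([proj("top",jw(*(c+nn*k),z)) for k in o],np.float32)
            v=cv2.remap(g.astype(np.float32),uv[:,0].reshape(1,-1),uv[:,1].reshape(1,-1),cv2.INTER_LINEAR)[0]
            v=cv2.GaussianBlur(v,(1,5),1); gr=np.linalg.norm(np.diff(v,axis=0),axis=1); w=gr**2*(gr>gr.max()*.5); out.append(((o[:-1]+.00025)*w).sum()/w.sum())
        out=np.array(out);s=np.linspace(0,1,n);k=np.abs(out-np.median(out))<.003
        a=np.polyfit(s[k],out[k],1);return a[1]*1e3,(a[0]+a[1])*1e3,k.sum()
    r=lambda q:np.round(q,2)
    print("board near edge x @y=95..-25:",r(edge((-.010,.095),(-.010,-.025),.038)))
    print("board right edge (normal +x dir swap) @x=0..40:",r(edge((0,-.035),(.040,-.035),.038)))
    print("floor/left wall  @x=-70..-20:",r(edge((-.070,.105),(-.020,.105),.018)))
    print("board/left wall  @x=0..70:",r(edge((0,.105),(.07,.105),.038,span=.006)))
    print("far wall/floor @y=-90..-45:",r(edge((.08,-.09),(.08,-.045),.018)))
    print("board/far wall @y=-25..95:",r(edge((.08,-.025),(.08,.095),.038,span=.006)))
    print("inner wall-top left @x=-70..70:",r(edge((-.07,.105),(.07,.105),.063,span=.006)))
    print("inner near wall top y=-90..90:",r(edge((-.08,-.09),(-.08,.09),.063,span=.006)))
E
python3 -c "
from fit import *
for f in('pics/top2.png','pics/top8.png'):print(f);fit(f)"
```

```text
pics/top2.png
board near edge x @y=95..-25: [-3.75 -4.17 21.  ]
board right edge (normal +x dir swap) @x=0..40: [-0.88  0.69 15.  ]Traceback (most recent call last):
  File "<string>", line 3, in <module>
    for f in('pics/top2.png','pics/top8.png'):print(f);fit(f)
                                                       ~~~^^^
  File "fit.py", line 18, in fit
    print("floor/left wall  @x=-70..-20:",r(edge((-.070,.105),(-.020,.105),.018)))
                                            ~~~~^^^^^^^^^^^^^^^^^^^^^^^^^^^^^^^^
  File "fit.py", line 10, in edge
    c=p0+(p1-p0)*s; uv=np.array([proj("top",jw(*(c+nn*k),z)) for k in o],np.float32)
                                 ~~~~^^^^^^^^^^^^^^^^^^^^^^^
  File "h.py", line 12, in proj
    c,f=cal(n); p=np.array(c["R"])@np.array(X)+np.array(c["t"]); return np.array([c["cx"]+f*p[0]/p[2],c["cy"]+f*p[1]/p[2]])
        ~~~^^^
  File "h.py", line 5, in cal
    c=cams.calibration(n); f=240/np.tan(np.radians(c["fovy"])/2); return c,f
ValueError: time passes only in moves, steps and waits
```

```bash
sed -i 's/^def cal(n):/import functools\n@functools.lru_cache\ndef cal(n):/' h.py; python3 -c "
from fit import *
fit('pics/top8.png');print(readout.get_state()['t'])"
```

```text
board near edge x @y=95..-25: [-1.96 -2.12 25.  ]
board right edge (normal +x dir swap) @x=0..40: [-0.72 -0.91 25.  ]
floor/left wall  @x=-70..-20: [ 2.27  1.95 25.  ]
board/left wall  @x=0..70: [ 0.45  0.21 25.  ]
far wall/floor @y=-90..-45: [-0.4  -0.61 25.  ]
board/far wall @y=-25..95: [-0.3  -0.45 25.  ]
inner wall-top left @x=-70..70: [-1.03  0.58 25.  ]
inner near wall top y=-90..90: [-3.35 -3.01 25.  ]
48.9583
```

```bash
python3 - <<'E'
from geo import *
im=cv2.imread("pics/top8.png").astype(np.float32)
def prof(f,rng):
    acc=[]
    for k in rng: 
        uv=np.array([proj("top",f(k,s)) for s in np.arange(-.010,.0121,.001)],np.float32)
        acc.append(cv2.remap(im,uv[:,:1].T.copy(),uv[:,1:].T.copy(),1)[0])
    return np.mean(acc,0).round().astype(int)[:,::-1]
print("offset mm -10..12 from wall plane (RGB at z=.018)")
a=prof(lambda x,s:jw(x,.105+s,.018),np.arange(-.06,-.02,.004));b=prof(lambda x,s:jw(x,.105+s,.018),np.arange(.0,.02,.002));c=prof(lambda x,s:jw(x,.105+s,.018),np.arange(.05,.07,.002))
for i in range(len(a)):print(i-10,a[i],b[i],c[i])
a=prof(lambda y,s:jw(.08+s,y,.018),np.arange(-.08,-.05,.004));b=prof(lambda y,s:jw(.08+s,y,.018),np.arange(-.02,.0,.002));c=prof(lambda y,s:jw(.08+s,y,.018),np.arange(.07,.09,.002))
print("far")
for i in range(len(a)):print(i-10,a[i],b[i],c[i])
E
```

```text
offset mm -10..12 from wall plane (RGB at z=.018)
-10 [203 195 129] [182 141  89] [183 144  94]
-9 [203 194 128] [182 141  88] [183 144  93]
-8 [203 192 127] [182 141  88] [183 143  93]
-7 [203 190 125] [182 141  88] [182 143  92]
-6 [203 188 124] [182 141  89] [182 142  92]
-5 [202 186 122] [182 141  89] [181 141  92]
-4 [199 182 120] [181 140  88] [178 139  91]
-3 [194 177 117] [177 138  87] [174 136  89]
-2 [185 168 113] [171 134  86] [167 132  88]
-1 [171 157 108] [163 129  86] [158 126  87]
0 [156 144 105] [152 123  88] [147 120  88]
1 [143 133 105] [142 119  92] [139 117  93]
2 [135 126 108] [135 116  98] [134 117 100]
3 [135 124 112] [133 115 102] [133 118 106]
4 [141 124 112] [133 114 102] [136 118 106]
5 [151 123 109] [139 113  98] [142 117 102]
6 [161 122 100] [147 110  90] [150 115  94]
7 [170 119  88] [153 107  78] [157 111  81]
8 [176 116  76] [159 104  67] [162 107  70]
9 [181 114  66] [163 103  59] [167 105  61]
10 [183 112  59] [165 101  53] [169 104  55]
11 [183 111  55] [165 100  50] [170 103  51]
12 [183 110  53] [165 100  49] [169 102  50]
far
-10 [202 201 140] [1
[... 305 characters left out ...]
91 131] [188 148  95] [181 143  93]
-2 [182 181 125] [186 146  94] [177 139  91]
-1 [165 164 115] [181 142  93] [170 134  88]
0 [143 142 103] [172 136  90] [160 126  84]
1 [122 122  93] [157 126  87] [147 117  81]
2 [107 106  88] [141 116  86] [132 108  82]
3 [100  99  90] [128 110  90] [120 103  86]
4 [103 101  97] [120 108  97] [116 104  94]
5 [115 110 107] [122 112 105] [119 110 104]
6 [127 116 111] [128 115 109] [127 115 109]
7 [135 115 105] [133 114 104] [134 115 105]
8 [143 111  93] [141 110  93] [142 111  95]
9 [151 108  81] [151 107  81] [152 108  82]
10 [158 104  68] [160 105  69] [160 106  69]
11 [162 102  58] [167 105  60] [166 104  60]
12 [165 101  53] [173 106  55] [171 104  55]
```

Both edges are parallel to the walls (skew about 0.1°). Both pushes also stopped on hard contact at 5–7 N, well above the 1–2 N the board slides at. So the board is seated, and I'll lay the driver down.

```bash
python3 - <<'E'
from push import *
p,r=hold(O+sd*.12+Z*.016,sd,0,-1);robot.movel(p+Z*.03,v=.15,frame=r);robot.movel(p,v=.04);s=st("placed")
gripper_open();z=Ro.from_rotvec(r).apply([0,0,1]);robot.movel(p-z*.12,v=.15);robot.dwell(.3);st("clear")
a=cams.capture("top")[:,:,::-1];b=cams.capture("side")[:,:,::-1];cv2.imwrite("pics/top9.png",a);cv2.imwrite("pics/side9.png",b)
cv2.imwrite("pics/fin.png",np.hstack([cv2.resize(a[150:390,200:540],(425,300)),cv2.resize(b[150:450,180:510],(330,300))]))
a0=cv2.imread("pics/top0.png").astype(int)
for n,(x0,x1,y0,y1) in dict(pencil=(238,304,302,322),tape=(228,274,238,262),glue=(245,275,198,230),roll=(400,450,195,245),cup=(118,172,225,278)).items():
    print(n,np.abs(a0[y0:y1,x0:x1]-a[y0:y1,x0:x1]).mean().round(1))
E
```

```text
placed 50.7 [0.3, -0.1, -1.4] 0.336
clear 52.92 [-0.1, -0.1, 0.1] 1.0
pencil 19.5
tape 14.3
glue 16.7
roll 21.1
cup 15.9
```

View pics/fin.png

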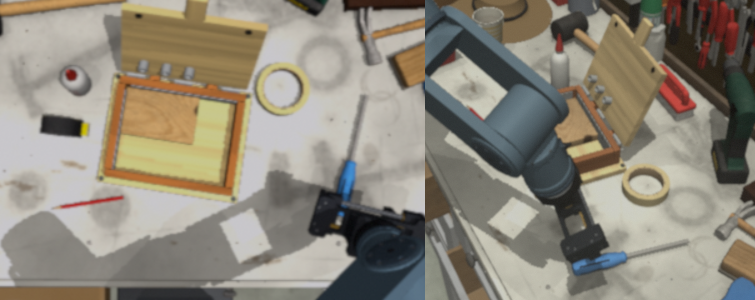

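The final view shows the leaf standing open, the board in the far left corner and the driver lying on the bench right of the jig. The bystanders are where they were, and the gripper is clear of everything.

```bash
python3 -c "
from rig import robot
print(robot.hand_in())"
```

```text
the job is handed in; nothing more can be done
None
```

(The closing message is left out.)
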